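Hang the beam block on the snap hook

ROBOT

A 6-joint arm with a two-finger parallel gripper is mounted at the origin on the work surface. World frame = base frame: x ahead of the robot, y to its left, z up, the work surface at z = 0. Lengths are in m, angles in rad, forces in N, time in s.
With the tool pointing down it reaches from about 0.25 to 0.775 m from the base axis. Payload 4 kg.
Tool frame: the origin (TCP) lies at the very end of the fingers, on their centre line; the grasp point (between the pads) lies 19 mm behind it (grasp_offset is the distance from the TCP to the grasp point, in m); z points along the fingers, y is the direction in which the jaws open and shut (so a half turn about z gives the same grasp; the last joint's range is limited). The gripper opens to 94 mm and grips with 3 to 60 N. Pads are 16 mm wide; open, the fingers measure 119 mm over their backs; the gripper's body (75 mm by 177 mm) begins 78 mm behind the grasp point.
Start: joints at [1.131, 0.087, 1.371, -0, 1.684, -0.103], TCP at [0.182, 0.519, 0.206] pointing down, gripper open.
Joint ranges: [-3.1, 3.1], [-0.76, 2.03], [0.27, 2.55], [-1.08, 4.22], [0.17, 2.65], [-2.57, 2.57]. Speed limits (rad/s): [2.79, 2.79, 3.14, 3.14, 3.14, 3.14].

INTERFACE

Orientations are given as a unit quaternion [x, y, z, w].
In Python, from cell import read_state, snapshot, camera_model, sign_off, grasp_offset gives the robot as it stands.
- The arm moves only by the tool send_rows, never from a script. Its argument "rows" is a list of rows, each a list of 3 entries, a list of its own where there are three numbers: the finger opening in m, from 0 to 0.094, then the shift along the tool's x, y, z in m, then the turn, a rotation vector about the tool's x, y, z in rad. In form: [[gripper, [tx, ty, tz], [rx, ry, rz]], ...]. A call has 1 to 5 rows; each row shifts and turns the commanded pose from where the row before left it, along the tool's axes as they then stand; what a row does not reach is not made up. A row lasts 1/12 s, in which the tool goes at most 41.7 mm and 7.16 degrees, less where a joint would pass 70% of its speed; a pose out of reach is approached as far as the arm can. A call with a gripper value outside its range is refused whole. The fingers move at their own pace and stop on an object; "squeeze" is the grip in N (left out, the last holds). Time passes only in rows, so rows that do not move let the fingers close. It gives the time, the measured TCP pose, the force and the opening at its end, in the units of the state.
- read_state(): the state, without advancing time (a new reading comes with each control period).
- snapshot(name): name is "scene" or "side" or "wrist"; returns (picture, depth): 400x640x3 uint8, red, green, blue; 400x640 float32, m along the optical axis (not along the pixel's ray), 0 where there is no reading.
- camera_model(name): a dict with "intrinsics" (3x3 intrinsics, pixels), "rvec" (rotation vector, rad) and "tvec" (3), from world to camera coordinates, as OpenCV has them; the wrist camera has in their place "tool_from_camera" (4x4, takes a point from camera to tool coordinates, whose origin is the TCP and whose axes are the flange's). Camera axes: x right, y down, z forward; pixel columns grow to the right and rows downward; lengths in m; the calibration is good to about 2 mm. The wrist camera is an equidistant fisheye: a pixel r from the principal point sees the ray r / f radians off the axis. A picture is of the moment at which its call begins: read the wrist's pose just before it. camera_model takes no time and is no camera call.
- sign_off(): hands the job in, once; it reports no verdict.
The state is a dict: "time_s": time; "q": joint angles; "dq": joint speeds; "joint_torque": joint torques, N m; "ee_pos": TCP position; "orientation": TCP orientation; "contact_force": force on the tool from outside, world axes, zero at the start; "ft_torque": the same for the moment, N m; "width": opening from 0.0 (shut) to 1.0 (fully open).
Only numpy, scipy, OpenCV 4.12 (cv2) and the standard library are available. Lean on these libraries where they do the work, as an engineer would, in place of code of your own. Each camera call takes 0.05 s, during which the arm holds its last target.

TASK

Clear the beam block with the steel loop off the optical table: take it by its grip and push its loop inward through the sprung gate of the snap hook that hangs from the lens tube, so that the gate snaps shut behind it. Leave the block hanging at rest from the closed hook, let go of it, and do not disturb the other loose things.

Things in the scene. Friction and masses are not known exactly. Their poses are not given: they have to be found in the camera images.
- block_grip (a point): Loose beam block, about 0.18 kg: black plate 80 x 70 x 8 mm, starts flat on the table; upright ribbed aluminium grip on its middle (44 mm along x, 24 mm wide along y, 8 to 46 mm above the plate's underside); steel loop on its +x end. Point: in the middle of the grip, 30 mm above the underside, 22 mm above the plate's face. x to the loop, y across, z out of the grip's face.
- loop_bar (a point): Middle of the far cross bar of the block's loop (8 mm round steel, in the plate's plane); 100 mm along block x from block_grip and 26 mm lower along block z. Loop 64 mm wide outside, 48 mm clear; far bar straight for 36 mm, corners chamfered; 60 mm from the bar's centre line to the plate's edge. Axes as block_grip. Let go tilted in the hook, the block swings for some 3 s.
- hook_seat (a point): Where the bar's centre rests in the V-shaped bottom of the fixed snap hook, 202 mm above the table. z up, x into the hook away from its gate, y across. The hook is an upright loop of 10 mm steel bar in the x-z plane, 127 mm high. In mm here: lowest edge z -17; nose upright at x -22, tip at z +24; spine at x +22 (inner face +17); hook's top z +110.
- gate_foot (a point): Foot of the shut gate, on the gate's line, at the hook's nose: x -20, z +28.5 mm from hook_seat, axes the same (does not move with the gate). The gate is a dark 9 mm bar, 66 mm long, hanging from its pivot at x -20, z +93 mm. A bar pushed along +x at z +37 swings it in; with the bar near x = 0, lower it to the seat and the gate springs back above it.
- gate (a joint): Gate of the snap hook, hinged at its top: 0 = shut, grows as its foot swings inward (+x of hook_seat), up to 0.6 rad; about 0.4 to 0.5 rad when the loop's bar is fully in. Its spring takes about 1 N at the foot to start, 3 N at 0.45 rad, and shuts it by itself.
- bench: Fixed stand that carries the hook; origin on the table straight below hook_seat, same axes. Black lens tube 56 mm across, 360 mm long along y, axis at x -82, z 343 mm, end rings 62, middle collar 68 mm across; two posts (32 mm across, feet 75 x 55) at x -82, y +-150. To reach the hook the gripper comes in below the tube tilted about 40 degrees, fingers pointing to +x and down, loop leading.
- plain_grip (a point): Bystander: a beam block of the same plate and grip but with no loop. Same axes and point as block_grip. Leave it alone.
- driver_mid (a point): Bystander: screwdriver 170 mm long with a black handle, lying on the table. The point is at its origin. Leave it alone.
- lens_can: Bystander: round dark metal lens can, 60 mm across, 52 mm high, standing on the table; origin at the centre of its underside. Leave it alone.

How it is judged:
By the outcome, as a careful person would: the job done as asked, in the order asked, and still so for the second after the job is handed in, with the robot touching nothing.
It also fails if it takes over 61 s, if anything falls off the work surface, if the arm or the gripper's body presses on something with over 40 N, if the wrist force passes 120 N, or if a joint passes its speed limit or range.

## Working session

There is one attempt and no reset: what is moved stays moved. The work goes in short steps, Python scripts to look and compute and a tool call to move; the robot and the scene stay as the last step left them, time stands still between calls to the robot, and variables do not carry over. Pictures are saved under pics/ and viewed, and the job is handed in when it is done.

Besides the shell and the picture viewer there is one more tool, called after ">>>" in YAML: its name, and indented under it one key for each argument. send_rows: Moves the arm, as the interface text tells. Its arguments: {"type":"object","properties":{"rows":{"type":"array","items":{"type":"array"}},"squeeze":{"type":"number"}},"required":["rows"]}

```bash
ls; mkdir -p pics
python3 - <<'E'
from cell import *
import cv2,numpy as np
s=read_state();print(s); print(grasp_offset)
for n in ["scene","side","wrist"]:
    p,d=snapshot(n);cv2.imwrite(f"pics/{n}0.png",p[:,:,::-1]);np.save(f"pics/{n}0.npy",d);print(n,camera_model(n))
E
```

```text
pics
{'time_s': 0.0, 'q': array([ 1.13090922e+00,  8.79156140e-02,  1.37226942e+00,  9.32855001e-07,
        1.68360904e+00, -1.03111286e-01]), 'dq': array([-1.75166083e-03, -5.12791986e-04, -5.00615827e-04,  5.69775286e-05,
       -6.76141569e-04, -8.73372920e-04]), 'joint_torque': array([ 1.28230934e-05, -3.40182388e+01, -3.02419496e+01,  7.15663726e-02,
        3.29946668e-02, -1.78744003e-04]), 'ee_pos': array([0.18151362, 0.51858723, 0.20431803]), 'orientation': array([ 1.67593127e-01,  9.85855634e-01, -1.06026742e-03, -2.95630793e-04]), 'contact_force': array([-1.13631417, -0.25685159, -0.17541507]), 'ft_torque': array([-0.04155367,  0.02533325,  0.00112646]), 'width': 0.9996635462342398}
0.0188
scene {'intrinsics': array([[500.83359342,   0.        , 325.16957648],
       [  0.        , 500.83359342, 202.01800282],
       [  0.        ,   0.        ,   1.        ]]), 'rvec': array([ 1.51741076,  2.1676683 , -0.74239025]), 'tvec': array([ 0.17763477, -0.2961605 ,  1.72467864])}
side {'intrinsics': array([[392.27348903,   0.        , 326.82692304],
       [  0.        , 392.27348903, 201.36199574],
       [  0.        ,   0.        ,   1.        ]]), 'rvec': array([ 0.23736897, -2.74313501,  1.30435126]), 'tvec': array([0.5573601 , 0.20159092, 1.33534799])}
wrist {'intrinsics': array([[309.70691629,   0.        , 323.11518905],
       [  0.        , 309.70691629, 203.30329944],
       [  0.        ,   0.        ,   1.        ]]), 'tool_from_camera': array([[-4.04309511e-04, -9.60939608e-01, -2.76757847e-01,
         8.18804842e-02],
       [ 9.99999877e-01, -3.09227837e-04, -3.87198359e-04,
         6.05877913e-04],
       [ 2.86493009e-04, -2.76757970e-01,  9.60939615e-01,
        -1.78495010e-01],
       [ 0.00000000e+00,  0.00000000e+00,  0.00000000e+00,
         1.00000000e+00]])}
```

View pics/scene0.png

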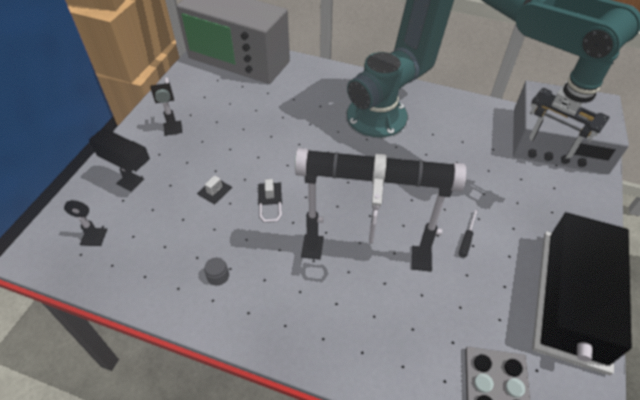

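View pics/side0.png

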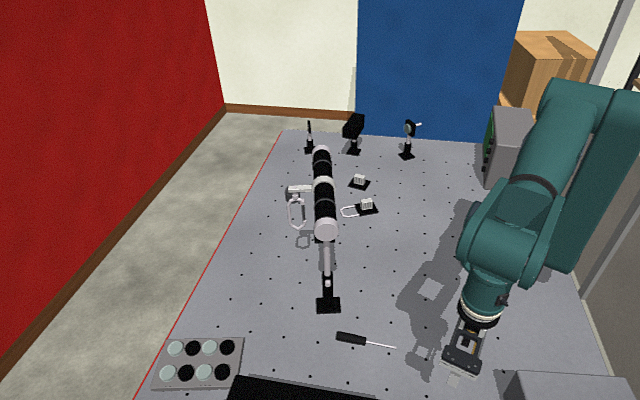

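View pics/wrist0.png

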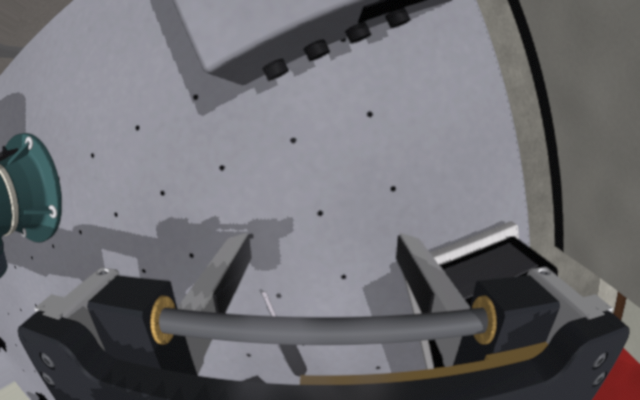

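The scene view shows the looped block at about (269,195) with its loop towards the camera, and the plain block at (213,186). The lens can is at (216,270), the driver at (468,235), and the hook on the tube at about (376,200). In the side view the hook is at (298,208) and the looped block at (363,206).

```bash
cat > h.py <<'E'
from cell import *
import cv2,numpy as np
from scipy.spatial.transform import Rotation as R
def cam(n):
    m=camera_model(n);return m['intrinsics'],R.from_rotvec(m['rvec']).as_matrix(),np.array(m['tvec'])
def deproj(n,d):
    K,Rm,t=cam(n);v,u=np.mgrid[0:400,0:640]
    c=np.stack([(u-K[0,2])/K[0,0]*d,(v-K[1,2])/K[1,1]*d,d],-1)
    return (c-t)@Rm
def proj(n,P):
    K,Rm,t=cam(n);c=np.atleast_2d(P)@Rm.T+t;p=c@K.T;return p[:,:2]/p[:,2:]
def ray(n,uv,z):
    K,Rm,t=cam(n);uv=np.atleast_2d(uv);c=np.c_[(uv[:,0]-K[0,2])/K[0,0],(uv[:,1]-K[1,2])/K[1,1],np.ones(len(uv))]@Rm
    o=-Rm.T@t;return o+c*((z-o[2])/c[:,2])[:,None]
def tri(uv1,uv2):
    Ps=[]
    for n in("scene","side"):
        K,Rm,t=cam(n);Ps.append(K@np.c_[Rm,t])
    X=cv2.triangulatePoints(Ps[0],Ps[1],np.float64(uv1).reshape(2,1),np.float64(uv2).reshape(2,1));return (X[:3]/X[3]).ravel()
E
python3 - <<'E'
from h import *
def crop(n,box,k,out):
    im=cv2.imread(f"pics/{n}0.png");u,v,w,h=box
    cv2.imwrite(out,cv2.resize(im[v:v+h,u:u+w],None,fx=k,fy=k,interpolation=cv2.INTER_CUBIC))
crop("scene",(190,140,130,100),6,"pics/c1.png")
crop("scene",(290,140,190,140),4,"pics/c2.png")
crop("side",(270,130,130,120),5,"pics/c3.png")
P=deproj("scene",np.load("pics/scene0.npy"));
for u,v in [(269,185),(269,200),(213,184),(379,165),(377,190),(376,230),(216,265),(312,250),(422,260),(300,300)]: print("scene",u,v,P[v,u].round(3))
P=deproj("side",np.load("pics/side0.npy"));
for u,v in [(366,203),(373,210),(358,180),(322,180),(302,188),(297,226),(327,305),(340,260),(300,320)]: print("side",u,v,P[v,u].round(3))
E
```

```text
scene 269 185 [ 0.452 -0.202  0.049]
scene 269 200 [ 0.474 -0.195  0.007]
scene 213 184 [ 0.505 -0.356  0.048]
scene 379 165 [0.56  0.129 0.37 ]
scene 377 190 [0.608 0.141 0.345]
scene 376 230 [0.463 0.131 0.   ]
scene 216 265 [ 0.751 -0.218  0.055]
scene 312 250 [ 0.599 -0.013  0.015]
scene 422 260 [0.532 0.276 0.024]
scene 300 300 [ 0.742  0.008 -0.001]
side 366 203 [ 0.447 -0.194  0.039]
side 373 210 [ 0.418 -0.197  0.004]
side 358 180 [ 0.497 -0.356  0.028]
side 322 180 [0.548 0.139 0.376]
side 302 188 [0.603 0.149 0.35 ]
side 297 226 [ 0.693 -0.061  0.002]
side 327 305 [0.513 0.288 0.024]
side 340 260 [ 0.506  0.08  -0.001]
side 300 320 [ 0.586  0.337 -0.001]
```

View pics/c1.png

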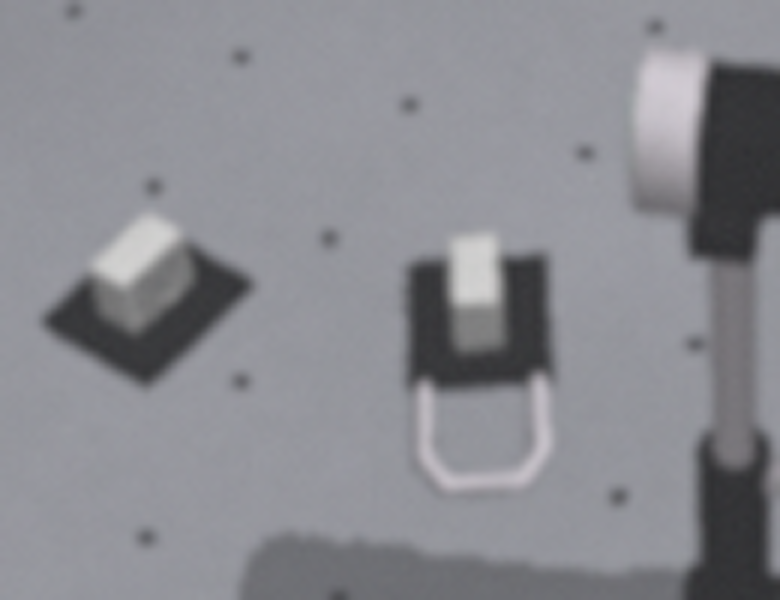

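View pics/c2.png

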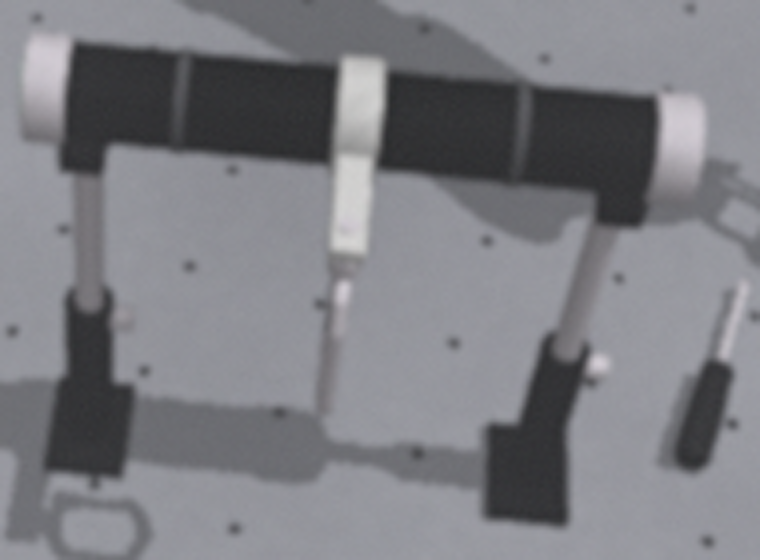

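View pics/c3.png

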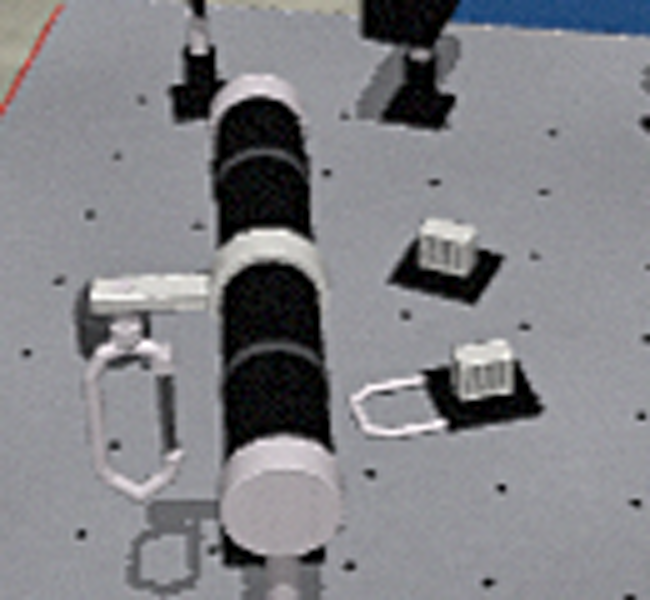

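Next I'll measure the tube axis and hook from the depth clouds, and the block pose from its pixels.

Run:
```python
from h import *
for n in("scene","side"):
    P=deproj(n,np.load(f"pics/{n}0.npy"));im=cv2.imread(f"pics/{n}0.png")
    X=P.reshape(-1,3)
    m=(X[:,2]>0.29)&(X[:,2]<0.40)&(X[:,0]>0.42)&(X[:,0]<0.65)&(abs(X[:,1]-.13)<.24)
    T=X[m]; print(n,m.sum(),T.min(0),T.max(0))
    # tube surface: fit cylinder r
    from scipy.optimize import least_squares
    def res(p,S):
        c,yaw,z,r=p[0],p[1],p[2],p[3]
        # axis passes (c,0.13,z) dir (-sin,cos)
        dx=(S[:,0]-c)*np.cos(yaw)+(S[:,1]-.13)*np.sin(yaw)
        return np.hypot(dx,S[:,2]-z)-.0285
    S=T[(T[:,0]<.59)]
    f=least_squares(lambda p:res([p[0],p[1],p[2],0],S),[.53,0,.343],loss='soft_l1',f_scale=.002)
    print(" axis",f.x, np.median(abs(f.fun)))
    c,yaw,z=f.x
    # along-axis extents
    a=-(T[:,0]-c)*np.sin(yaw)+(T[:,1]-.13)*np.cos(yaw)
    b=(T[:,0]-c)*np.cos(yaw)+(T[:,1]-.13)*np.sin(yaw)
    print(" along",np.percentile(a,[.5,99.5]))
    arm=(b>.04)&(b<.13); print(" arm",arm.sum(),np.percentile(a[arm],[5,50,95]),np.percentile(b[arm],[1,99]),np.median(T[arm],0))
    # hook points
    a=-(X[:,0]-c)*np.sin(yaw)+(X[:,1]-.13)*np.cos(yaw)
    b=(X[:,0]-c)*np.cos(yaw)+(X[:,1]-.13)*np.sin(yaw)
    h=(X[:,2]>.185)&(X[:,2]<.31)&(b>.04)&(b<.13)&(abs(a)<.06)
    print(" hook",h.sum(),np.percentile(a[h],[2,10,50,90,98]),np.percentile(b[h],[1,99]),np.percentile(X[h,2],[1,99]))
    # block white grips top
    g=(X[:,2]>.035)&(X[:,2]<.06)&(abs(X[:,0]-.45)<.06)&(abs(X[:,1]+.2)<.06)
    print(" grip",g.sum(),X[g].min(0),X[g].max(0),X[g].mean(0))
```

```text
scene 4922 [ 0.48815312 -0.05472243  0.29035276] [0.64998406 0.31360549 0.37910128]
 axis [0.54716943 0.2221184  0.34210211] 0.0013645802595565783
 along [-0.18340588  0.17979381]
 arm 311 [-0.0104084  -0.0017415   0.00692354] [0.04154618 0.10393075] [0.63107551 0.14641542 0.34694894]
 hook 177 [-0.00616199 -0.005818   -0.00233862  0.002508    0.00341213] [0.06242844 0.11139311] [0.19646001 0.3083434 ]
 grip 118 [ 0.42734035 -0.22140712  0.03547744] [ 0.47420112 -0.18372134  0.05150918] [ 0.45225638 -0.20191252  0.04408483]
side 2264 [ 0.47716872 -0.05458693  0.29022967] [0.64879359 0.3154283  0.37805247]
 axis [0.5475793  0.22801664 0.34279928] 0.0013829583161935576
 along [-0.18105452  0.18412295]
 arm 255 [-0.00844497  0.00326333  0.00909426] [0.04166617 0.10186057] [0.6204795  0.14977024 0.34125905]
 hook 249 [-0.00351673 -0.00126055  0.00147545  0.0048513   0.00641023] [0.05589135 0.10831613] [0.19110906 0.30916262]
 grip 67 [ 0.42415216 -0.22545506  0.03632685] [ 0.47112428 -0.18436081  0.05007817] [ 0.447503   -0.20023566  0.04372532]
```

Run:
```python
from h import *
for n in("scene","side"):
    im=cv2.imread(f"pics/{n}0.png").astype(int);P=deproj(n,np.load(f"pics/{n}0.npy"))
    g=im.max(2); 
    near=(abs(P[...,0]-.47)<.12)&(abs(P[...,1]+.19)<.07)&(P[...,2]<.07)
    plate=((g<70)&near).astype(np.uint8)
    k,l,st,c=cv2.connectedComponentsWithStats(plate); i=1+np.argmax(st[1:,4]);
    m=(l==i); vs,us=np.nonzero(m); 
    W=ray(n,np.c_[us,vs],.008); 
    hull=cv2.convexHull(W[:,:2].astype(np.float32)); rect=cv2.minAreaRect(hull); print(n,"plate",rect,m.sum())
    loop=(g>185)&near
    vs,us=np.nonzero(loop); 
    W4=ray(n,np.c_[us,vs],.004); 
    # separate grip by depth
    z=P[vs,us,2]; lm=(z<.02)&(W4[:,0]>.49)
    W4=W4[lm]; print(" loop",lm.sum(),W4.min(0),W4.max(0))
    far=W4[W4[:,0]>W4[:,0].max()-.012]; print(" far mean",far.mean(0))
    if lm.sum()>10: print(" loop rect",cv2.minAreaRect(W4[:,:2].astype(np.float32)))
def cc(L):return [(190+(x+.5)/6-.5,140+(y+.5)/6-.5) for x,y in L]
print(ray("scene",cc([(410,262),(547,255),(550,380),(410,385)]),.008).round(4))
print(ray("scene",cc([(447,485),(525,480),(418,400),(424,400),(545,400)]),.004).round(4))
print(ray("scene",cc([(450,235),(498,233),(502,303),(450,305)]),.046).round(4))
def cs(L):return [(270+(x+.5)/5-.5,130+(y+.5)/5-.5) for x,y in L]
print(ray("side",cs([(543,407),(447,430)]),.008).round(4))
print(ray("side",cs([(354,400),(372,430)]),.004).round(4))
print(ray("side",cs([(451,349),(506,340),(517,354),(462,363)]),.046).round(4))
```

```text
scene plate ((0.4511491656303406, -0.2035519778728485), (0.0719626173377037, 0.062268368899822235), 24.39394760131836) 233
 loop 37 [ 0.49140136 -0.21206057  0.004     ] [ 0.54409675 -0.1430317   0.004     ]
 far mean [ 0.54005772 -0.18054638  0.004     ]
 loop rect ((0.5191944241523743, -0.17500899732112885), (0.04729849100112915, 0.06707107275724411), 9.735108375549316)
side plate ((0.44629889726638794, -0.2009483277797699), (0.07936424762010574, 0.0758393257856369), 25.120128631591797) 151
 loop 43 [ 0.49167294 -0.21575117  0.004     ] [ 0.54716942 -0.14378728  0.004     ]
 far mean [ 0.54036568 -0.17899869  0.004     ]
 loop rect ((0.5201181769371033, -0.178568035364151), (0.05210176482796669, 0.06710728257894516), 8.908686637878418)
[[ 0.4266 -0.2524  0.008 ]
 [ 0.3982 -0.1896  0.008 ]
 [ 0.4721 -0.1568  0.008 ]
 [ 0.4988 -0.2196  0.008 ]]
[[ 0.5454 -0.1795  0.004 ]
 [ 0.5297 -0.1458  0.004 ]
 [ 0.5032 -0.2137  0.004 ]
 [ 0.5022 -0.211   0.004 ]
 [ 0.4816 -0.1557  0.004 ]]
[[ 0.4323 -0.2246  0.046 ]
 [ 0.4229 -0.203   0.046 ]
 [ 0.4634 -0.1834  0.046 ]
 [ 0.4733 -0.2064  0.046 ]]
[[ 0.397  -0.19    0.008 ]
 [ 0.4679 -0.1508  0.008 ]]
[[ 0.545  -0.1795  0.004 ]
 [ 0.5257 -0.1461  0.004 ]]
[[ 0.4722 -0.2035  0.046 ]
 [ 0.431  -0.2215  0.046 ]
 [ 0.4209 -0.2054  0.046 ]
 [ 0.4618 -0.1876  0.046 ]]
```

The two views agree. The block is at about (0.447, -0.2045) with yaw 24.8°. The seat is at about (0.6274, 0.1483, 0.202) with the bench yawed 0.225 rad. Before picking the grasp sense, I'll check how far the wrist camera sticks out.

```bash
python3 - <<'E'
from h import *
im=cv2.imread("pics/side0.png");a=cv2.resize(im[270:400,410:530],None,fx=4,fy=4,interpolation=cv2.INTER_CUBIC)
im=cv2.imread("pics/scene0.png");b=cv2.resize(im[60:190,510:630],None,fx=4,fy=4,interpolation=cv2.INTER_CUBIC)
s=read_state();Rt=R.from_quat(s['orientation']);T=camera_model("wrist")['tool_from_camera']
c=s['ee_pos']+Rt.apply(T[:3,3]);m=s['ee_pos']+Rt.apply([-.082,0,-.178])
for n,i,o in(("side",a,(410,270)),("scene",b,(510,60))):
    for q,col in((c,(0,0,255)),(m,(255,0,0)),(s['ee_pos'],(0,255,0))):
        p=(proj(n,q)[0]-o)*4;cv2.circle(i,tuple(int(x) for x in p),5,col,2)
cv2.imwrite("pics/c4.png",np.hstack([a[:520],b[:520]])[:,:800*2])
E
python3 -c "
import cv2;i=cv2.imread('pics/c4.png');print(i.shape);cv2.imwrite('pics/c5.png',cv2.resize(i,(800,int(i.shape[0]*800/i.shape[1]))))"
```

```text
(520, 960, 3)
```

View pics/c5.png

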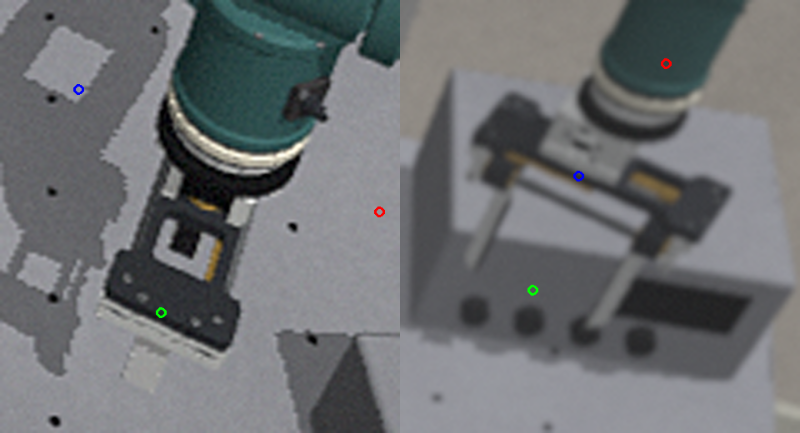

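There's no camera body on the gripper, so I'll use the comfortable wrist sense: tool x along block x, q6 around +34°. First I'll translate at the current height.

>>> send_rows:
  rows:
    - [0.094,[-0.022,-0.027,0],[0,0,0]]
    - [0.094,[-0.022,-0.027,0],[0,0,0]]
    - [0.094,[-0.022,-0.027,0],[0,0,0]]
    - [0.094,[-0.022,-0.027,0],[0,0,0]]
    - [0.094,[-0.022,-0.027,0],[0,0,0]]
  squeeze: 30

```text
time_s: 0.57
ee_pos: [0.2409, 0.3537, 0.205]
orientation: [0.167, 0.986, -0.0, -0.0]
contact_force: [0.9, 0.2, 1.6]
width: 1.001
```

>>> send_rows:
  rows:
    - [0.094,[-0.022,-0.027,0],[0,0,0]]
    - [0.094,[-0.022,-0.027,0],[0,0,0]]
    - [0.094,[-0.022,-0.027,0],[0,0,0]]
    - [0.094,[-0.022,-0.027,0],[0,0,0]]
    - [0.094,[-0.022,-0.027,0],[0,0,0]]

```text
time_s: 0.98
ee_pos: [0.3001, 0.19, 0.2053]
orientation: [0.167, 0.986, 0.0, 0.0]
contact_force: [0.8, 1.1, -0.2]
width: 0.999
```

>>> send_rows:
  rows:
    - [0.094,[-0.022,-0.027,0],[0,0,0]]
    - [0.094,[-0.022,-0.027,0],[0,0,0]]
    - [0.094,[-0.022,-0.027,0],[0,0,0]]
    - [0.094,[-0.022,-0.027,0],[0,0,0]]
    - [0.094,[-0.022,-0.027,0],[0,0,0]]

```text
time_s: 1.4
ee_pos: [0.3594, 0.0261, 0.2054]
orientation: [0.168, 0.986, 0.0, 0.0]
contact_force: [1.2, 0.4, 0.0]
width: 1.0
```

>>> send_rows:
  rows:
    - [0.094,[-0.022,-0.027,0],[0,0,0]]
    - [0.094,[-0.022,-0.027,0],[0,0,0]]
    - [0.094,[-0.022,-0.027,0],[0,0,0]]
    - [0.094,[-0.022,-0.027,0],[0,0,0]]
    - [0.094,[-0.022,-0.027,0],[0,0,0]]

```text
time_s: 1.82
ee_pos: [0.4186, -0.1378, 0.2052]
orientation: [0.168, 0.986, 0.0, -0.0]
contact_force: [-0.1, 0.5, 0.8]
width: 1.002
```

>>> send_rows:
  rows:
    - [0.094,[0,0,0],[0,0,0.118]]
    - [0.094,[0,0,0],[0,0,0.118]]
    - [0.094,[0,0,0],[0,0,0.118]]
    - [0.094,[0,0,0],[0,0,0.118]]
    - [0.094,[0,0,0],[0,0,0.118]]

```text
time_s: 2.23
ee_pos: [0.4183, -0.136, 0.205]
orientation: [0.45, 0.893, 0.0, -0.001]
contact_force: [-0.2, 0.7, 0.5]
width: 0.996
```

>>> send_rows:
  rows:
    - [0.094,[0,0,0],[0,0,0.118]]
    - [0.094,[0,0,0],[0,0,0.118]]
    - [0.094,[0,0,0],[0,0,0.118]]
    - [0.094,[0,0,0],[0,0,0.118]]
    - [0.094,[0,0,0],[0,0,0.118]]

```text
time_s: 2.65
ee_pos: [0.4183, -0.1358, 0.2051]
orientation: [0.69, 0.724, -0.0, -0.0]
contact_force: [-0.1, 0.3, -0.0]
width: 1.0
```

>>> send_rows:
  rows:
    - [0.094,[0,0,0],[0,0,0.118]]
    - [0.094,[0,0,0],[0,0,0.118]]
    - [0.094,[0,0,0],[0,0,0.118]]
    - [0.094,[0,0,0],[0,0,0.118]]
    - [0.094,[0,0,0],[0,0,0.118]]

```text
time_s: 3.07
ee_pos: [0.4184, -0.1358, 0.2051]
orientation: [0.871, 0.492, -0.0, -0.0]
contact_force: [0.1, -0.6, -0.2]
width: 0.998
```

>>> send_rows:
  rows:
    - [0.094,[0,0,0],[0,0,0.118]]
    - [0.094,[0,0,0],[0,0,0.118]]
    - [0.094,[0,0,0],[0,0,0.118]]
    - [0.094,[0,0,0],[0,0,0.118]]
    - [0.094,[0,0,0],[0,0,0]]

```text
time_s: 3.48
ee_pos: [0.4184, -0.1359, 0.2051]
orientation: [0.961, 0.277, -0.0, -0.0]
contact_force: [0.1, -0.1, -0.0]
width: 1.003
```

```bash
cat >> h.py <<'E'
def delta(pos,quat_R):
    s=read_state();C=R.from_quat(s['orientation']);
    print("shift",C.inv().apply(np.array(pos)-s['ee_pos']).round(4),"turn",(C.inv()*quat_R).as_rotvec().round(4),"pos",s['ee_pos'].round(4))
def tool(yaw,tilt):
    # tool x horizontal-fwd at yaw, z down; tilt moves z toward fwd
    Rz=R.from_euler('z',yaw);M=np.c_[[np.cos(tilt),0,np.sin(tilt)],[0,-1,0],[np.sin(tilt),0,-np.cos(tilt)]]
    return Rz*R.from_matrix(M)
def wray(uv,z,s):
    m=camera_model("wrist");K=m['intrinsics'];T=m['tool_from_camera'];C=R.from_quat(s['orientation'])
    uv=np.atleast_2d(uv).astype(float);d=(uv-[K[0,2],K[1,2]])/K[0,0];r=np.hypot(*d.T)
    dirs=np.c_[d*np.sinc(r/np.pi)[:,None],np.cos(r)]
    w=C.apply(dirs@T[:3,:3].T);o=s['ee_pos']+C.apply(T[:3,3]);return o+w*((z-o[2])/w[:,2])[:,None]
SEAT=np.array([.6274,.1483,.202]);HY=.225
E
python3 - <<'E'
from h import *
delta([.4473,-.2045,.205],tool(np.radians(24.8),0))
s=read_state();p,d=snapshot("wrist");cv2.imwrite("pics/w1.png",p[:,:,::-1])
E
```

```text
shift [-0.012   0.0735  0.0001] turn [-0.0006  0.0003  0.128 ] pos [ 0.4184 -0.1359  0.2051]
```

View pics/w1.png

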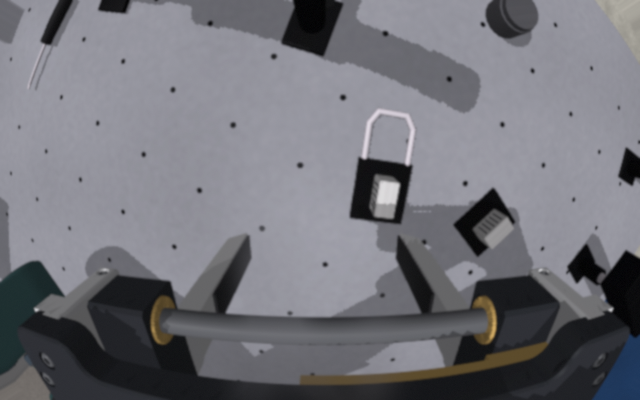

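Run:
```python
from h import *
s=read_state()
im=cv2.imread("pics/w1.png");cv2.imwrite("pics/w1c.png",cv2.resize(im[100:235,330:430],None,fx=4.4,fy=4.4,interpolation=cv2.INTER_CUBIC))
g=im.max(2)
v0,u0=100,330
sub=(g[v0:235,u0:430]<45).astype(np.uint8);k,l,st,c=cv2.connectedComponentsWithStats(sub);i=1+np.argmax(st[1:,4]);vs,us=np.nonzero(l==i)
W=wray(np.c_[us+u0,vs+v0],.008,s);print("plate",cv2.minAreaRect(W[:,:2].astype(np.float32)),st[i])
wh=(im.min(2)[v0:165,u0:430]>185);vs,us=np.nonzero(wh);W=wray(np.c_[us+u0,vs+v0],.004,s);print("loop",cv2.minAreaRect(W[:,:2].astype(np.float32)))
a=np.radians(24.8);f=W@[np.cos(a),np.sin(a),0];far=W[f>f.max()-.009];print("far",far.mean(0),f.max())
print("grip top",wray([(374,176),(400,179),(396,208),(372,203)],.046,s).round(4))
```

```text
plate ((0.4464200735092163, -0.20239458978176117), (0.07710392028093338, 0.06694647669792175), 25.017696380615234) [  21   59   60   64 1835]
loop ((0.5106828808784485, -0.1727455109357834), (0.06193830445408821, 0.06090020015835762), 25.266489028930664)
far [ 0.5356102  -0.16060428  0.004     ] 0.42212057003977044
grip top [[ 0.4609 -0.1748  0.046 ]
 [ 0.4745 -0.2021  0.046 ]
 [ 0.4441 -0.2182  0.046 ]
 [ 0.4338 -0.1908  0.046 ]]
```

View pics/w1c.png

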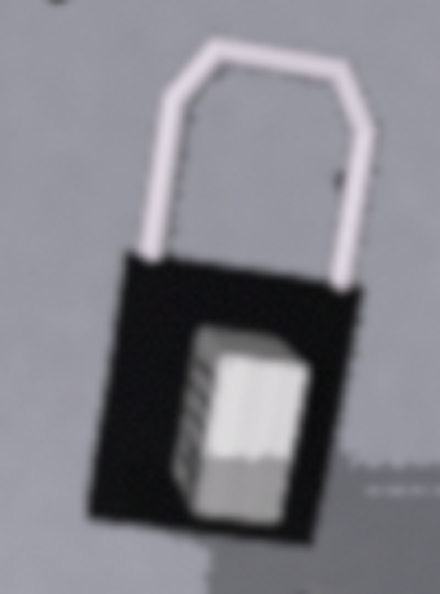

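>>> send_rows:
  rows:
    - [0.094,[-0.004,0.024,0],[0,0,0]]
    - [0.094,[-0.004,0.024,0],[0,0,0]]
    - [0.094,[-0.004,0.0245,0],[0,0,0]]
    - [0.094,[0,0,0.02],[0,0,0.063]]
    - [0.094,[0,0,0.03],[0,0,0.062]]

```text
time_s: 3.95
ee_pos: [0.4494, -0.2061, 0.1579]
orientation: [0.976, 0.217, 0.003, 0.002]
contact_force: [-0.2, -0.0, 0.0]
width: 1.003
```

>>> send_rows:
  rows:
    - [0.094,[0,0,0.03],[0,0,0]]
    - [0.094,[0,0,0.03],[0,0,0]]
    - [0.094,[0,0,0.02],[0,0,0]]
    - [0.094,[0,0,0],[0,0,0]]
    - [0.094,[0,0,0],[0,0,0]]

```text
time_s: 4.37
ee_pos: [0.4463, -0.2031, 0.0744]
orientation: [0.976, 0.218, -0.001, -0.001]
contact_force: [0.6, 0.5, 0.7]
width: 0.999
```

Run:
```python
from h import *
delta([.447,-.2035,.0115],tool(np.radians(25),0)); print(read_state()['q'])
```

```text
shift [0.0006 0.0008 0.0629] turn [-0.0026  0.0016  0.0034] pos [ 0.4463 -0.2031  0.0744]
[-5.42900101e-01  2.18838966e-02  1.70341790e+00  9.92101191e-05
  1.41939464e+00  5.88158585e-01]
```

>>> send_rows:
  rows:
    - [0.094,[0.0006,0.0004,0.025],[0,0,0.003]]
    - [0.094,[0,0,0.02],[0,0,0]]
    - [0.094,[0,0,0.012],[0,0,0]]
    - [0.094,[0,0,0.006],[0,0,0]]
    - [0.094,[0,0,0],[0,0,0]]

```text
time_s: 4.78
ee_pos: [0.4482, -0.204, 0.0129]
orientation: [0.976, 0.216, 0.0, 0.0]
contact_force: [-0.1, 0.2, 0.3]
width: 1.0
```

>>> send_rows:
  rows:
    - [0.01,[0,0,0],[0,0,0]]
    - [0.01,[0,0,0],[0,0,0]]
    - [0.01,[0,0,0],[0,0,0]]
    - [0.01,[0,0,0],[0,0,0]]
    - [0.01,[0,0,0],[0,0,0]]
  squeeze: 30

```text
time_s: 5.2
ee_pos: [0.4483, -0.2041, 0.0132]
orientation: [0.976, 0.216, 0.001, 0.0]
contact_force: [-1.0, 0.6, 0.7]
width: 0.681
```

>>> send_rows:
  rows:
    - [0.01,[0,0,0],[0,0,0]]
    - [0.01,[0,0,0],[0,0,0]]
    - [0.01,[0,0,0],[0,0,0]]
    - [0.01,[0,0,0],[0,0,0]]
    - [0.01,[0,0,0],[0,0,0]]

```text
time_s: 5.62
ee_pos: [0.4478, -0.2038, 0.0124]
orientation: [0.976, 0.216, -0.0, -0.0]
contact_force: [-0.9, -1.2, 0.4]
width: 0.321
```

>>> send_rows:
  rows:
    - [0.01,[0,0,0],[0,0,0]]
    - [0.01,[0,0,0],[0,0,0]]
    - [0.01,[0,0,0],[0,0,0]]
    - [0.01,[0,0,0],[0,0,0]]
    - [0.01,[0,0,0],[0,0,0]]
  squeeze: 40

```text
time_s: 6.03
ee_pos: [0.4478, -0.2037, 0.0124]
orientation: [0.976, 0.216, -0.0, -0.0]
contact_force: [-0.6, 0.3, -0.2]
width: 0.251
```

>>> send_rows:
  rows:
    - [0.01,[0,0,-0.01],[0,0,0]]
    - [0.01,[0,0,-0.02],[0,0,0]]
    - [0.01,[0,0,-0.03],[0,0,0]]
    - [0.01,[0,0,-0.03],[0,0,0]]
    - [0.01,[0,0,-0.03],[0,0,0]]

```text
time_s: 6.45
ee_pos: [0.4474, -0.2035, 0.1339]
orientation: [0.976, 0.216, -0.0, -0.0]
contact_force: [-0.1, 0.5, -1.6]
width: 0.255
```

>>> send_rows:
  rows:
    - [0.01,[-0.02,0,-0.02],[0,0,0]]
    - [0.01,[-0.02,0,-0.02],[0,0,0]]
    - [0.01,[-0.02,0,0],[0,0,0]]
    - [0.01,[0,0,0],[0,0,0]]
    - [0.01,[0,0,0],[0,0,0]]

```text
time_s: 6.87
ee_pos: [0.3931, -0.2292, 0.1731]
orientation: [0.977, 0.215, 0.001, 0.0]
contact_force: [0.0, 0.3, -2.9]
width: 0.255
```

Run:
```python
from h import *
s=read_state();print(s['contact_force'],s['width'],s['q'].round(3))
p,d=snapshot("wrist");cv2.imwrite("pics/w2.png",p[:,:,::-1])
Rt=tool(HY,np.radians(45))
def tcp(bx,bz): return SEAT+R.from_euler('z',HY).apply([bx-.0758,0,bz-.0656])
print(tcp(-.16,.037));delta(tcp(-.16,.037),Rt)
```

```text
[ 0.00999024  0.27259646 -2.88930709] 0.25455972748070094 [-6.530e-01 -1.190e-01  1.638e+00  1.000e-03  1.621e+00  4.850e-01]
[0.39754355 0.09569152 0.1734    ]
shift [ 0.1403 -0.2926 -0.0008] turn [-0.0826  0.7819  0.198 ] pos [ 0.3933 -0.2288  0.1724]
```

View pics/w2.png

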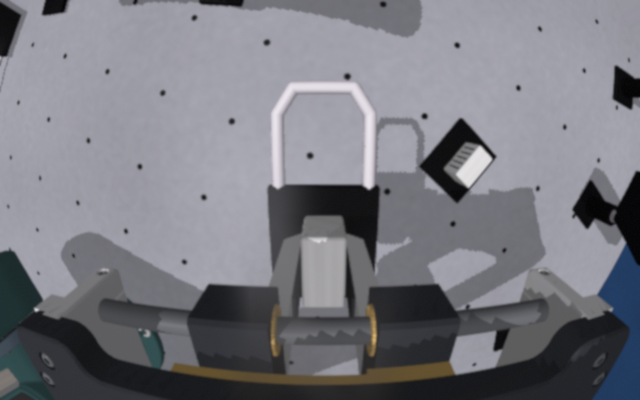

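The block is held; its far bar is at row 88, columns 295–357, and square to the tool. Now I'll get the bar's position in the tool frame.

```bash
cat >> h.py <<'E'
def wtool(uv,zt):
    return wray(uv,zt,dict(orientation=[0,0,0,1],ee_pos=np.zeros(3)))
E
python3 - <<'E'
from h import *
im=cv2.imread("pics/w2.png");m=im.min(2)
sub=m[75:185,262:390];mask=sub>170
vs,us=np.nonzero(mask);W=wtool(np.c_[us+262,vs+75],.0084)
print("loop tool ext",W.min(0),W.max(0),cv2.minAreaRect(W[:,:2].astype(np.float32)))
# far bar centre
mid=(abs(W[:,1])<.015)&(W[:,0]>.07);print("bar",W[mid].mean(0),np.polyfit(W[mid,1],W[mid,0],1))
lo=W[W[:,0]<.08];print("sides",lo[lo[:,1]<0,1].mean(),lo[lo[:,1]>0,1].mean())
E
```

```text
loop tool ext [ 0.03880792 -0.0365117   0.0084    ] [0.10178948 0.02969917 0.0084    ] ((0.07030414044857025, -0.003394290804862976), (0.06295490264892578, 0.06620580703020096), 0.03906937316060066)
bar [ 0.09859519 -0.00021145  0.0084    ] [-0.00489332  0.09859416]
sides -0.030247574076913152 0.026388611429601447
```

>>> send_rows:
  rows:
    - [0.01,[0.014,-0.029,0],[0,0,0]]
    - [0.01,[0.014,-0.029,0],[0,0,0]]
    - [0.01,[0.014,-0.029,0],[0,0,0]]
    - [0.01,[0.014,-0.029,0],[0,0,0]]
    - [0.01,[0.014,-0.029,0],[0,0,0]]

```text
time_s: 7.33
ee_pos: [0.3957, -0.0659, 0.1716]
orientation: [0.976, 0.216, -0.001, -0.001]
contact_force: [0.7, -0.8, -1.0]
width: 0.253
```

>>> send_rows:
  rows:
    - [0.01,[0.014,-0.029,0],[0,0,0]]
    - [0.01,[0.014,-0.029,0],[0,0,0]]
    - [0.01,[0.014,-0.029,0],[0,0,0]]
    - [0.01,[0.014,-0.029,0],[0,0,0]]
    - [0.01,[0.014,-0.029,0],[0,0,0]]

```text
time_s: 7.75
ee_pos: [0.3977, 0.0954, 0.1717]
orientation: [0.976, 0.216, -0.001, -0.0]
contact_force: [0.2, 0.6, -1.5]
width: 0.253
```

>>> send_rows:
  rows:
    - [0.01,[0,0,0],[-0.01,0.098,0.025]]
    - [0.01,[0,0,0],[-0.01,0.098,0.025]]
    - [0.01,[0,0,0],[-0.01,0.098,0.025]]
    - [0.01,[0,0,0],[-0.01,0.098,0.025]]
    - [0.01,[0,0,0],[-0.01,0.098,0.025]]

```text
time_s: 8.17
ee_pos: [0.3981, 0.0941, 0.172]
orientation: [0.958, 0.149, 0.243, -0.029]
contact_force: [-0.8, 0.5, -1.3]
width: 0.255
```

>>> send_rows:
  rows:
    - [0.01,[0,0,0],[-0.01,0.098,0.025]]
    - [0.01,[0,0,0],[-0.01,0.098,0.025]]
    - [0.01,[0,0,0],[-0.01,0.098,0.025]]
    - [0.01,[0,0,0],[0,0,0]]
    - [0.01,[0,0,0],[0,0,0]]

```text
time_s: 8.58
ee_pos: [0.4351, 0.1024, 0.1658]
orientation: [0.924, 0.105, 0.366, -0.044]
contact_force: [-0.3, -0.1, -1.0]
width: 0.256
```

```bash
cat >> h.py <<'E'
BAR=np.array([.0985,-.001,.0084])
def goal(bx,bz,tilt=45):
    Rt=tool(HY,np.radians(tilt));P=SEAT+R.from_euler('z',HY).apply([bx,0,bz])-Rt.apply(BAR)
    delta(P,Rt)
def barnow(b=BAR):
    s=read_state();w=s['ee_pos']+R.from_quat(s['orientation']).apply(b);print("bar in hook",R.from_euler('z',-HY).apply(w-SEAT).round(4),"F",s['contact_force'].round(1),"q",s['q'].round(2),"t",s['time_s']);return w
E
python3 - <<'E'
from h import *
barnow();goal(-.05,.037)
for n in("scene","side"):
    p,d=snapshot(n);cv2.imwrite(f"pics/{n}1.png",p[:,:,::-1]);np.save(f"pics/{n}1.npy",d)
a=cv2.imread("pics/scene1.png")[120:300,260:480];b=cv2.imread("pics/side1.png")[130:270,260:440]
cv2.imwrite("pics/m1a.png",cv2.resize(a,None,fx=3.5,fy=3.3,interpolation=cv2.INTER_CUBIC));cv2.imwrite("pics/m1b.png",cv2.resize(b,None,fx=4.2,fy=4.2,interpolation=cv2.INTER_CUBIC))
E
```

```text
bar in hook [-0.1202 -0.0009  0.0252] F [-0.3 -0.1 -1. ] q [-0.05 -0.75  2.24  0.24  0.93  1.23] t 8.5833
shift [ 0.059  -0.0007  0.0425] turn [-0.0047  0.0306 -0.0014] pos [0.4351 0.1024 0.1658]
```

View pics/m1a.png

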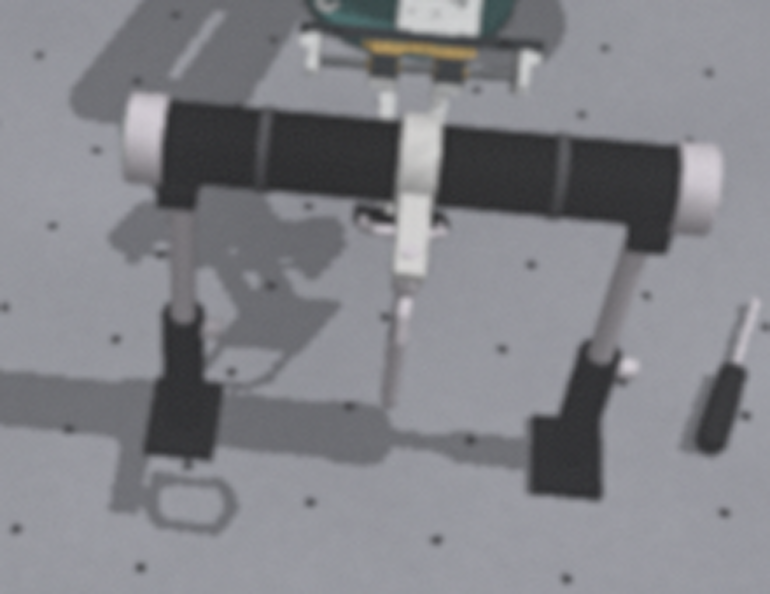

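View pics/m1b.png

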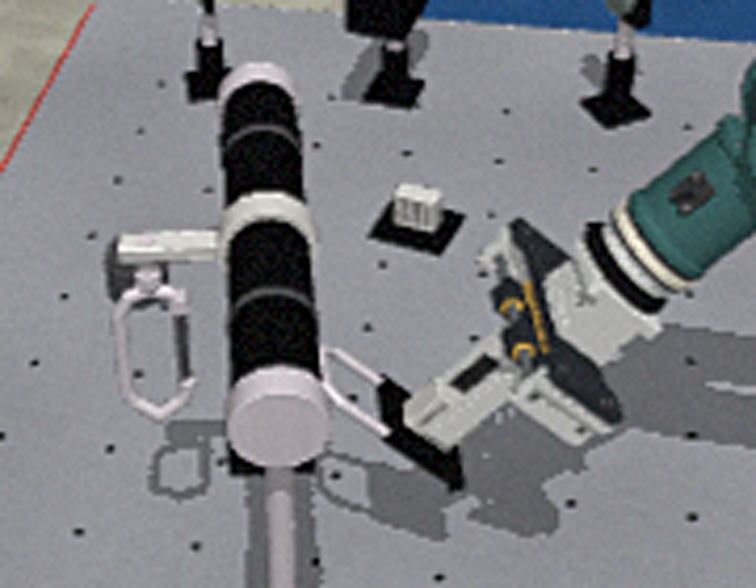

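The arm hit its q2 stop there and settled 37 mm further forward. Nothing was touched, and moving forward takes it off the stop. I'll go on to the gate approach point.

>>> send_rows:
  rows:
    - [0.01,[0.012,0,0.008],[0,0.01,0]]
    - [0.01,[0.012,0,0.008],[0,0.01,0]]
    - [0.01,[0.012,0,0.009],[0,0.01,0]]
    - [0.01,[0.012,0,0.008],[0,0,0]]
    - [0.01,[0,0,0],[0,0,0]]

```text
time_s: 9.1
ee_pos: [0.4949, 0.1149, 0.1814]
orientation: [0.917, 0.104, 0.384, -0.045]
contact_force: [-0.1, -0.5, -1.0]
width: 0.25
```

Run:
```python
from h import *
barnow();goal(-.05,.037)
```

```text
bar in hook [-0.0615 -0.0021  0.0437] F [-0.1 -0.5 -1. ] q [ 0.01 -0.59  2.15  0.22  0.8   1.26] t 9.1
shift [ 0.0034 -0.002   0.0122] turn [-0.0024 -0.0079 -0.0009] pos [0.4949 0.1149 0.1814]
```

>>> send_rows:
  rows:
    - [0.01,[0.002,-0.001,0.006],[0,-0.004,0]]
    - [0.01,[0.001,-0.001,0.006],[0,-0.004,0]]
    - [0.01,[0,0,0],[0,0,0]]

```text
time_s: 9.35
ee_pos: [0.5026, 0.119, 0.1716]
orientation: [0.919, 0.104, 0.378, -0.044]
contact_force: [-1.3, 0.4, -0.7]
width: 0.253
```

```bash
cat >> h.py <<'E'
def look(tag,box=(285,165,90,90),k=6,n="side",mark=True):
    w=barnow();p,d=snapshot(n);im=p[:,:,::-1].copy();cv2.imwrite(f"pics/{n}_{tag}_full.png",im)
    u,v,a,b=box;c=cv2.resize(im[v:v+b,u:u+a],None,fx=k,fy=k,interpolation=cv2.INTER_CUBIC)
    H=R.from_euler('z',HY)
    if mark:
      for q,col in(([0,0,0],(0,0,255)),([-.022,0,.024],(0,255,255)),([-.02,0,.0285],(0,255,0)),([-.02,0,.093],(0,255,0)),([.022,0,.05],(0,0,255))):
        x=(proj(n,SEAT+H.apply(q))[0]-[u,v]+.5)*k;cv2.circle(c,(int(x[0]),int(x[1])),3,col,-1)
      for y in(-.018,0,.018):
        s=read_state();q=s['ee_pos']+R.from_quat(s['orientation']).apply(BAR+[0,y,0]);x=(proj(n,q)[0]-[u,v]+.5)*k;cv2.circle(c,(int(x[0]),int(x[1])),3,(255,0,0),-1)
    cv2.imwrite(f"pics/{n}_{tag}.png",c)
E
python3 - <<'E'
from h import *
goal(-.05,.037);look("a")
E
```

```text
shift [ 0.0044  0.0003 -0.0008] turn [-0.0027  0.0041 -0.0017] pos [0.5026 0.119  0.1716]
bar in hook [-0.0523  0.0002  0.033 ] F [-1.3  0.4 -0.7] q [ 0.02 -0.55  2.15  0.2   0.78  1.28] t 9.35
```

View pics/side_a.png

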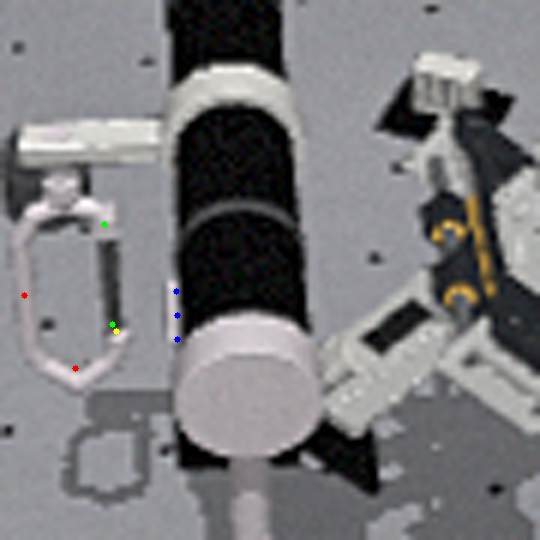

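The overlay shows my hook markers within about 2 mm of the real hook. The bar is just emerging from behind the tube at about (172,315) in the crop, which matches the prediction to about 3 mm. I'll raise it slightly and push through the gate.

>>> send_rows:
  rows:
    - [0.01,[0.008,0,0],[0,0,0]]
    - [0.01,[0.007,0,0.007],[0,0,0]]
    - [0.01,[0.007,0,0.007],[0,0,0]]
    - [0.01,[0,0,0],[0,0,0]]
    - [0.01,[0,0,0],[0,0,0]]

```text
time_s: 9.82
ee_pos: [0.5276, 0.1244, 0.1785]
orientation: [0.918, 0.103, 0.379, -0.044]
contact_force: [-1.7, -0.0, -0.3]
width: 0.249
```

Run:
```python
from h import *
look("b");goal(.002,.038)
```

```text
bar in hook [-0.0269 -0.0001  0.04  ] F [-1.7 -0.  -0.3] q [ 0.04 -0.47  2.09  0.19  0.76  1.3 ] t 9.8167
shift [0.0193 0.     0.0221] turn [-0.0022  0.002  -0.0019] pos [0.5273 0.1244 0.1784]
```

View pics/side_b.png

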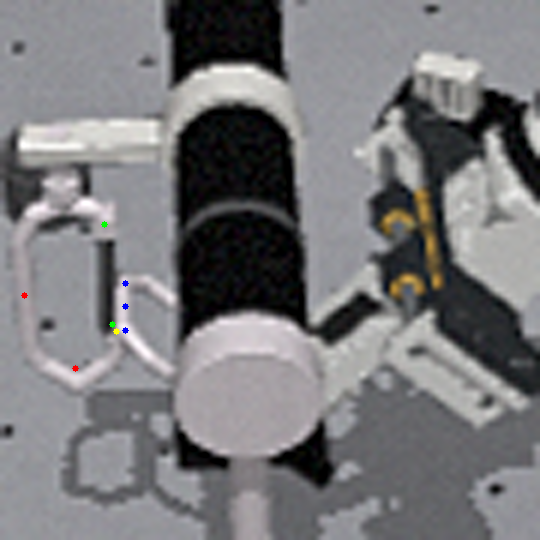

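The bar (blue markers) has met the gate above the nose tip, with Fx at -1.7 N. Pushing on.

>>> send_rows:
  rows:
    - [0.01,[0.005,0,0.0055],[0,0,0]]
    - [0.01,[0.005,0,0.0055],[0,0,0]]
    - [0.01,[0.005,0,0.0055],[0,0,0]]
    - [0.01,[0.0045,0,0.0055],[0,0,0]]
    - [0.01,[0,0,0],[0,0,0]]

```text
time_s: 10.28
ee_pos: [0.556, 0.1311, 0.1742]
orientation: [0.919, 0.103, 0.377, -0.044]
contact_force: [-4.1, -1.2, -4.0]
width: 0.255
```

Run:
```python
from h import *
look("c");goal(.002,.002)
```

```text
bar in hook [0.0026 0.     0.0354] F [-4.1 -1.2 -4. ] q [ 0.06 -0.39  2.05  0.18  0.72  1.32] t 10.2833
shift [-0.0234  0.0003  0.0241] turn [-0.0027  0.0068 -0.002 ] pos [0.5555 0.131  0.1739]
```

View pics/side_c.png

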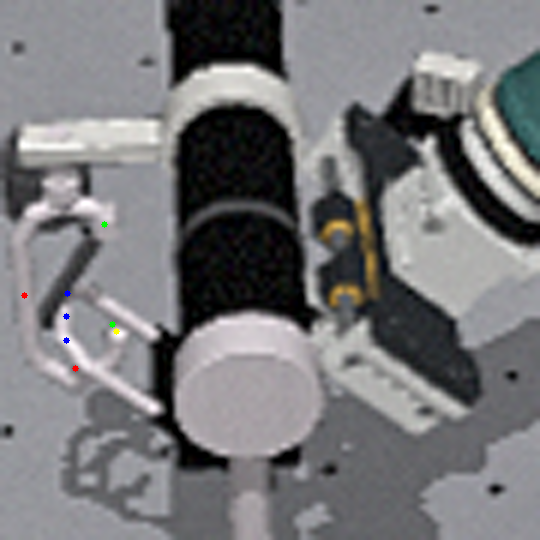

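The gate is swung in, the bar is inside, and the nose tip is inside the loop. Lowering straight down.

>>> send_rows:
  rows:
    - [0.01,[-0.005,0,0.005],[0,0,0]]
    - [0.01,[-0.005,0,0.005],[0,0,0]]
    - [0.01,[-0.005,0,0.005],[0,0,0]]
    - [0.01,[-0.005,0,0.005],[0,0,0]]
    - [0.01,[0,0,0],[0,0,0]]

```text
time_s: 10.75
ee_pos: [0.5551, 0.131, 0.1454]
orientation: [0.919, 0.103, 0.378, -0.044]
contact_force: [-0.2, 0.3, -1.6]
width: 0.256
```

Run:
```python
from h import *
look("d");goal(0,0.001)
```

```text
bar in hook [0.0015 0.0001 0.0068] F [-0.2  0.3 -1.6] q [ 0.06 -0.36  2.09  0.2   0.65  1.3 ] t 10.75
shift [-0.0064  0.0002  0.004 ] turn [-0.0023  0.0035 -0.0023] pos [0.5556 0.131  0.1466]
```

View pics/side_d.png

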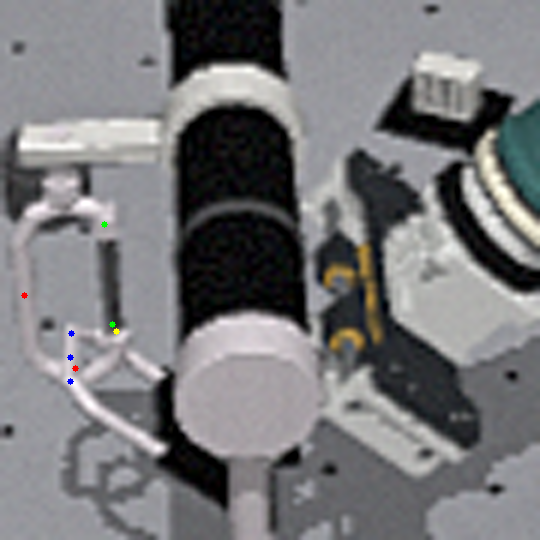

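The gate has shut behind the bar. I'll lower the last few mm, then tilt the block further down about the bar so it swings less when released.

>>> send_rows:
  rows:
    - [0.01,[-0.003,0,0.002],[0,0,0]]
    - [0.01,[-0.001,0,0.001],[0,0,0]]
    - [0.01,[0,0,0],[0,0,0]]

```text
time_s: 11.05
ee_pos: [0.5553, 0.1309, 0.1429]
orientation: [0.918, 0.103, 0.379, -0.044]
contact_force: [-0.3, 0.3, -2.0]
width: 0.255
```

>>> send_rows:
  rows:
    - [0.01,[0,0,0.005],[0,0.05,0]]
    - [0.01,[0,0,0.005],[0,0.05,0]]
    - [0.01,[0,0,0.005],[0,0.05,0]]
    - [0.01,[0,0,0.005],[0,0.05,0]]
    - [0.01,[0,0,0],[0,0,0]]

```text
time_s: 11.47
ee_pos: [0.5679, 0.1342, 0.1261]
orientation: [0.877, 0.098, 0.467, -0.055]
contact_force: [-1.1, -0.4, -2.4]
width: 0.251
```

Run:
```python
from h import *
look("e");goal(0,0.0,57)
```

```text
bar in hook [0.0009 0.0002 0.0011] F [-1.1 -0.4 -2.4] q [ 0.04 -0.36  2.24  0.51  0.32  0.98] t 11.4667
shift [-0.0032  0.0004  0.0017] turn [-0.0022  0.0157 -0.0037] pos [0.5687 0.1342 0.1276]
```

View pics/side_e.png

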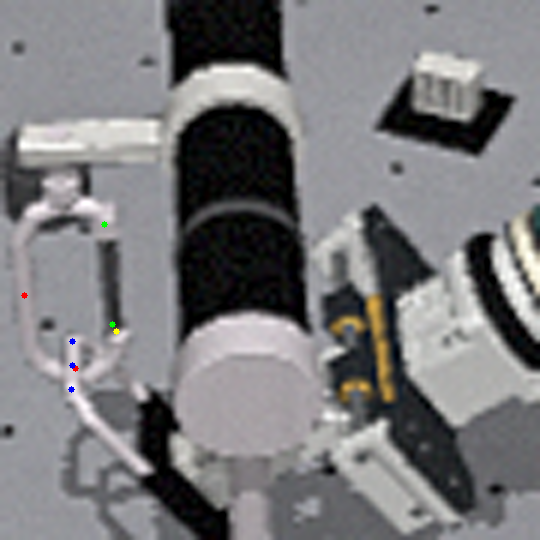

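>>> send_rows:
  rows:
    - [0.01,[-0.0012,0,0.0008],[0,0,0]]
    - [0.01,[-0.0012,0,0.0008],[0,0,0]]
    - [0.01,[0,0,0],[0,0,0]]
    - [0.01,[0,0,0],[0,0,0]]

```text
time_s: 11.85
ee_pos: [0.5706, 0.1344, 0.1281]
orientation: [0.876, 0.098, 0.469, -0.054]
contact_force: [-0.9, 0.9, -1.5]
width: 0.25
```

Run:
```python
from h import *
barnow()
```

```text
bar in hook [ 0.003  -0.0001  0.0035] F [-0.9  0.9 -1.5] q [ 0.04 -0.35  2.24  0.52  0.32  0.97] t 11.85
```

>>> send_rows:
  rows:
    - [0.01,[-0.0012,0,0.0008],[0,0,0]]
    - [0.01,[-0.0012,0,0.0008],[0,0,0]]
    - [0.01,[0,0,0],[0,0,0]]
    - [0.01,[0,0,0],[0,0,0]]

```text
time_s: 12.18
ee_pos: [0.5713, 0.1343, 0.1267]
orientation: [0.875, 0.098, 0.471, -0.054]
contact_force: [-2.3, -0.3, 3.4]
width: 0.253
```

Run:
```python
from h import *
barnow()
```

```text
bar in hook [ 0.0034 -0.0003  0.0023] F [-2.3 -0.3  3.4] q [ 0.04 -0.35  2.24  0.53  0.31  0.96] t 12.1833
```

The bar is seated (Fz +3.4 N). Releasing and backing straight out along the fingers.

>>> send_rows:
  rows:
    - [0.094,[0,0,0],[0,0,0]]
    - [0.094,[0,0,0],[0,0,0]]
    - [0.094,[0,0,-0.01],[0,0,0]]
    - [0.094,[0,0,-0.03],[0,0,0]]
    - [0.094,[0,0,-0.035],[0,0,0]]

```text
time_s: 12.6
ee_pos: [0.5075, 0.1202, 0.1619]
orientation: [0.878, 0.098, 0.465, -0.055]
contact_force: [0.4, 1.3, -0.0]
width: 0.569
```

>>> send_rows:
  rows:
    - [0.094,[0,0,-0.02],[0,0,0]]
    - [0.094,[-0.01,0,-0.01],[0,0,0]]
    - [0.094,[-0.01,0,-0.01],[0,0,0]]
    - [0.094,[0,0,0],[0,0,0]]
    - [0.094,[0,0,0],[0,0,0]]

```text
time_s: 13.02
ee_pos: [0.4747, 0.1125, 0.1672]
orientation: [0.877, 0.098, 0.466, -0.054]
contact_force: [-0.7, 0.0, 0.4]
width: 0.927
```

Run:
```python
from h import *
look("f",box=(280,150,130,110),k=6)
```

```text
bar in hook [-0.0948 -0.0001  0.0422] F [-0.7  0.   0.4] q [-0.05 -0.75  2.36  0.4   0.62  1.08] t 13.0167
```

View pics/side_f.png

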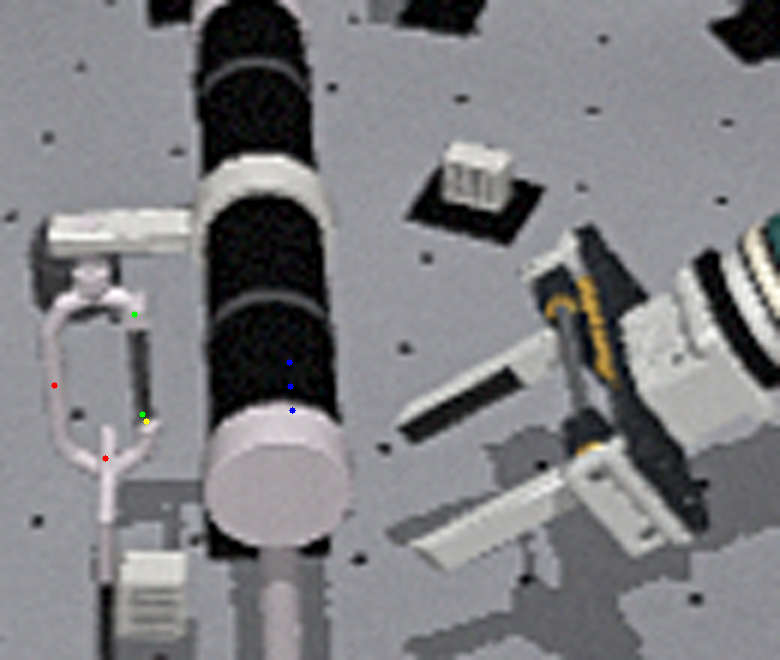

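The block hangs from the shut hook and the gripper is clear. Now I'll wait for the swing to die out.

>>> send_rows:
  rows:
    - [0.094,[0,0,0],[0,0,0]]
    - [0.094,[0,0,0],[0,0,0]]
    - [0.094,[0,0,0],[0,0,0]]
    - [0.094,[0,0,0],[0,0,0]]
    - [0.094,[0,0,0],[0,0,0]]

```text
time_s: 13.48
ee_pos: [0.4752, 0.1127, 0.1692]
orientation: [0.877, 0.099, 0.468, -0.054]
contact_force: [0.1, -0.1, 0.3]
width: 0.999
```

>>> send_rows:
  rows:
    - [0.094,[0,0,0],[0,0,0]]
    - [0.094,[0,0,0],[0,0,0]]
    - [0.094,[0,0,0],[0,0,0]]
    - [0.094,[0,0,0],[0,0,0]]
    - [0.094,[0,0,0],[0,0,0]]

```text
time_s: 13.9
ee_pos: [0.4751, 0.1126, 0.1691]
orientation: [0.877, 0.098, 0.468, -0.054]
contact_force: [0.7, 1.2, 0.4]
width: 1.0
```

>>> send_rows:
  rows:
    - [0.094,[0,0,0],[0,0,0]]
    - [0.094,[0,0,0],[0,0,0]]
    - [0.094,[0,0,0],[0,0,0]]
    - [0.094,[0,0,0],[0,0,0]]
    - [0.094,[0,0,0],[0,0,0]]

```text
time_s: 14.32
ee_pos: [0.4751, 0.1126, 0.1691]
orientation: [0.877, 0.098, 0.468, -0.054]
contact_force: [1.0, 0.1, -1.2]
width: 0.999
```

>>> send_rows:
  rows:
    - [0.094,[0,0,0],[0,0,0]]
    - [0.094,[0,0,0],[0,0,0]]
    - [0.094,[0,0,0],[0,0,0]]
    - [0.094,[0,0,0],[0,0,0]]
    - [0.094,[0,0,0],[0,0,0]]

```text
time_s: 14.73
ee_pos: [0.4751, 0.1126, 0.1691]
orientation: [0.877, 0.098, 0.468, -0.054]
contact_force: [1.0, -0.5, 0.6]
width: 0.999
```

>>> send_rows:
  rows:
    - [0.094,[0,0,0],[0,0,0]]
    - [0.094,[0,0,0],[0,0,0]]
    - [0.094,[0,0,0],[0,0,0]]
    - [0.094,[0,0,0],[0,0,0]]
    - [0.094,[0,0,0],[0,0,0]]

```text
time_s: 15.15
ee_pos: [0.4751, 0.1126, 0.1691]
orientation: [0.877, 0.098, 0.468, -0.054]
contact_force: [0.9, 0.0, 0.6]
width: 1.0
```

>>> send_rows:
  rows:
    - [0.094,[0,0,0],[0,0,0]]
    - [0.094,[0,0,0],[0,0,0]]
    - [0.094,[0,0,0],[0,0,0]]
    - [0.094,[0,0,0],[0,0,0]]
    - [0.094,[0,0,0],[0,0,0]]

```text
time_s: 15.57
ee_pos: [0.4751, 0.1126, 0.1691]
orientation: [0.877, 0.098, 0.468, -0.054]
contact_force: [-1.1, 0.3, 0.6]
width: 0.997
```

>>> send_rows:
  rows:
    - [0.094,[0,0,0],[0,0,0]]
    - [0.094,[0,0,0],[0,0,0]]
    - [0.094,[0,0,0],[0,0,0]]
    - [0.094,[0,0,0],[0,0,0]]
    - [0.094,[0,0,0],[0,0,0]]

```text
time_s: 15.98
ee_pos: [0.4751, 0.1126, 0.1691]
orientation: [0.877, 0.098, 0.468, -0.054]
contact_force: [-0.1, -0.6, 0.0]
width: 1.0
```

>>> send_rows:
  rows:
    - [0.094,[0,0,0],[0,0,0]]
    - [0.094,[0,0,0],[0,0,0]]
    - [0.094,[0,0,0],[0,0,0]]
    - [0.094,[0,0,0],[0,0,0]]
    - [0.094,[0,0,0],[0,0,0]]

```text
time_s: 16.4
ee_pos: [0.4751, 0.1126, 0.1691]
orientation: [0.877, 0.098, 0.468, -0.054]
contact_force: [0.1, 0.1, -0.1]
width: 0.996
```

>>> send_rows:
  rows:
    - [0.094,[0,0,0],[0,0,0]]
    - [0.094,[0,0,0],[0,0,0]]
    - [0.094,[0,0,0],[0,0,0]]
    - [0.094,[0,0,0],[0,0,0]]
    - [0.094,[0,0,0],[0,0,0]]

```text
time_s: 16.82
ee_pos: [0.4751, 0.1126, 0.1691]
orientation: [0.877, 0.098, 0.468, -0.054]
contact_force: [-0.3, 0.1, -0.1]
width: 0.997
```

>>> send_rows:
  rows:
    - [0.094,[0,0,0],[0,0,0]]
    - [0.094,[0,0,0],[0,0,0]]
    - [0.094,[0,0,0],[0,0,0]]
    - [0.094,[0,0,0],[0,0,0]]
    - [0.094,[0,0,0],[0,0,0]]

```text
time_s: 17.23
ee_pos: [0.4751, 0.1126, 0.1691]
orientation: [0.877, 0.098, 0.468, -0.054]
contact_force: [1.2, 0.9, 0.4]
width: 1.0
```

Run:
```python
from h import *
look("g",box=(280,150,130,110),k=6)
fr=[snapshot("side")[0].astype(int) for _ in range(8)]
for f in fr[1:]: 
    dd=abs(f-fr[0]).max(2)[170:300,280:340];print((dd>40).sum(),end=' ')
print(read_state()['time_s'])
p,_=snapshot("scene");cv2.imwrite("pics/scene_end.png",p[:,:,::-1])
```

```text
bar in hook [-0.0946 -0.      0.0442] F [1.2 0.9 0.4] q [-0.05 -0.76  2.36  0.4   0.62  1.08] t 17.2333
0 0 0 0 0 0 0 17.6833
```

View pics/side_g.png

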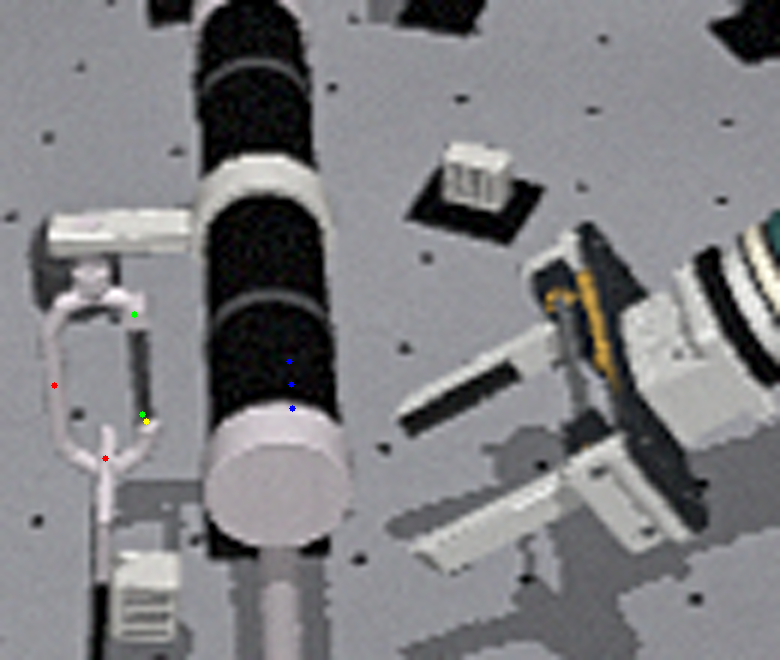

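View pics/scene_end.png

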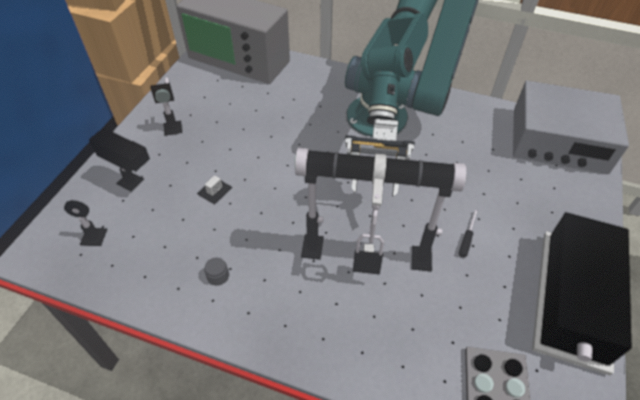

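The block hangs still: eight frames over 0.4 s show no change, the gate is shut and the bystanders are where they were. q2 sits near its stop, so I'll ease the arm off it before handing in.

>>> send_rows:
  rows:
    - [0.094,[0.008,0,0.004],[0,0,0]]
    - [0.094,[0.008,0,0.004],[0,0,0]]
    - [0.094,[0,0,0],[0,0,0]]
    - [0.094,[0,0,0],[0,0,0]]
    - [0.094,[0,0,0],[0,0,0]]

```text
time_s: 18.15
ee_pos: [0.4899, 0.1161, 0.1773]
orientation: [0.877, 0.098, 0.467, -0.054]
contact_force: [-0.5, -1.2, -0.6]
width: 1.0
```

Run:
```python
from h import *
s=read_state();print(s['q'].round(3),abs(s['dq']).max().round(4))
a=cv2.imread("pics/scene0.png").astype(int);b=snapshot("scene")[0][:,:,::-1].astype(int)
for n,(u,v,w,h) in dict(plain=(190,165,45,45),can=(200,250,32,40),driver=(455,205,27,55)).items():print(n,abs(a-b)[v:v+h,u:u+w].max(), end=' ')
f=[snapshot("side")[0].astype(int) for _ in range(2)];print((abs(f[1]-f[0]).max(2)[170:300,280:340]>40).sum())
g=cv2.imread("pics/side_g_full.png").astype(int)[:,:,::-1];print((abs(f[0]-g).max(2)[170:300,280:340]>40).sum())
sign_off()
```

```text
[-0.03  -0.703  2.317  0.384  0.599  1.107] 0.0088
plain 7 can 6 driver 46 0
0
the job is handed in; nothing more can be done
```

The beam block is off the table and hanging at rest from the closed snap hook. I gripped it by its grip, pushed the loop in through the gate, lowered the bar to the seat and let go. I handed in at about 18 s of the 61 s allowed.

- **Gate and block:** the side view showed the gate shut above the bar. The hook area did not change across repeated frames, so the block is still.
- **Gripper:** fully open, about 10 cm from the block, with contact force within noise.
- **Bystanders:** the plain block and lens can matched the first picture to within noise. The driver's patch differed by up to 46 grey levels. I put that down to the arm's shadow, which lay there at the start and has since moved. The driver looks to be in the same place, but I did not measure its position separately.
- **Disagreements along the way:**
  - The arm met its q2 lower stop (-0.76) twice, once when first tilting the block and once while backing out. It touched nothing either time. I eased it to -0.70 before handing in.
  - The bar looked 2–3 mm off where I had calculated it, about what the camera calibration allows.

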